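# Pack the microscope objectives into their lens case

### The job

Put the red, yellow and blue banded microscope objectives into the lens case, each standing upright in the compartment of its own colour; set them down gently, never drop them. Then put the lid on the case, right way up, so that it sits down flat and closed. The green-banded objective and the white-topped eyepiece do not belong: leave them standing where they are.

Things in the scene. Friction and masses are not known exactly. Their poses are not given: they have to be found in the camera images.
- lens_red: Microscope objective: steel barrel with a red band near the top and a red cone-shaped top. 30 mm diameter, 48 mm tall (straight sides up to 42 mm, then a cone to 20 mm diameter), about 0.12 kg. Loose, standing upright. Origin at the centre of its underside, z up its axis; yaw has no meaning.
- lens_yellow: Microscope objective: steel barrel with a yellow band near the top and a yellow cone-shaped top. 30 mm diameter, 48 mm tall (straight sides up to 42 mm, then a cone to 20 mm diameter), about 0.12 kg. Loose, standing upright. Origin at the centre of its underside, z up its axis; yaw has no meaning.
- lens_blue: Microscope objective: steel barrel with a blue band near the top and a blue cone-shaped top. 30 mm diameter, 48 mm tall (straight sides up to 42 mm, then a cone to 20 mm diameter), about 0.12 kg. Loose, standing upright. Origin at the centre of its underside, z up its axis; yaw has no meaning.
- lens_green: Microscope objective: steel barrel with a green band near the top and a green cone-shaped top. 30 mm diameter, 48 mm tall (straight sides up to 42 mm, then a cone to 20 mm diameter), about 0.12 kg. Loose, standing upright. Origin at the centre of its underside, z up its axis; yaw has no meaning. Does not belong in the case.
- eyepiece: Plain eyepiece, same size and shape as the objectives (30 mm diameter, 48 mm tall) but with a white band and white top. Loose, standing upright. Origin at the centre of its underside. Does not belong in the case.
- tray_red: Red compartment of the lens case: a low open tray fixed on the case's floor. Outside 64 mm along x, 90 mm along y, 12 mm tall; walls and floor 2 mm, inside 60 x 86 mm. Origin at the centre of its underside, 4 mm above the counter; axes parallel to the case's. The order of the colours along the case varies.
- tray_yellow: Yellow compartment of the lens case: a low open tray fixed on the case's floor. Outside 64 mm along x, 90 mm along y, 12 mm tall; walls and floor 2 mm, inside 60 x 86 mm. Origin at the centre of its underside, 4 mm above the counter; axes parallel to the case's. The order of the colours along the case varies.
- tray_blue: Blue compartment of the lens case: a low open tray fixed on the case's floor. Outside 64 mm along x, 90 mm along y, 12 mm tall; walls and floor 2 mm, inside 60 x 86 mm. Origin at the centre of its underside, 4 mm above the counter; axes parallel to the case's. The order of the colours along the case varies.
- case: Grey open lens case, fixed. Outside 206 mm along its x, 102 mm along its y, 66 mm tall; walls and floor 4 mm. The three trays stand in a row along its x, 66 mm apart, on its floor. Origin at the centre of its underside, on the counter; z up. A lens standing in a tray has its top 54 mm above the counter, 12 mm below the rim.
- lid: Loose white lid, 0.25 kg, right way up. Slab 216 (x) x 112 (y) x 6 mm; under it a 6 mm thick lip, 184 x 80 mm, that drops inside the case with 7 mm play all round; on top a black bar handle, 80 mm along x, 18 wide along y, 30 tall, central. Origin: centre of the lip's underside (slab 6 to 12 mm, handle 12 to 42 mm above it); 60 mm above the case's origin when closed, either way round.
Mind the look-alikes: they are no part of the job. Several things look just like the lens_red: the one meant starts nearest to the robot's base. Of the things like the lens_yellow, leave any that is brown; of the rest the smaller one is meant.

How it is judged:
On the way, in this order (a step that is already met when the one before it is completed fails the run):
1. the red, yellow and blue objectives all stand upright in the compartments of their own colours (x of lens_red in the frame of tray_red between -0.022 and 0.022 m and y of lens_red in the frame of tray_red between -0.036 and 0.036 m and z of lens_red in the frame of tray_red below 0.007 m and angle between each of lens_red, lens_yellow, lens_blue's own z axis and vertical below 0.15 rad and x of lens_yellow in the frame of tray_yellow between -0.022 and 0.022 m and y of lens_yellow in the frame of tray_yellow between -0.036 and 0.036 m and z of lens_yellow in the frame of tray_yellow below 0.007 m and x of lens_blue in the frame of tray_blue between -0.022 and 0.022 m and y of lens_blue in the frame of tray_blue between -0.036 and 0.036 m and z of lens_blue in the frame of tray_blue below 0.007 m), for 0.2 s.
2. the lid sits flat and closed on the case (z of lid in the frame of case between 0.055 and 0.063 m and angle between lid's own z axis and vertical below 0.025 rad and horizontal distance between lid and case below 0.015 m), for 0.2 s.
At the end, for the whole second after the job is handed in: Red, yellow and blue objectives each stand upright (0.15 rad) on the floor of their own colour's compartment; the lid is seated: 55 to 63 mm above the case's origin, tilt under 0.025 rad, within 15 mm of centre; green objective and eyepiece upright within 20 mm of their starts; all at rest (all of step 1 and all of step 2 and distance of each of lens_green, eyepiece from where it was at the start of the episode below 0.02 m and angle between each of lens_green, eyepiece's own z axis and vertical below 0.15 rad and linear speed of each of lens_red, lens_yellow, lens_blue, lens_green, eyepiece, lid below 0.02 m/s); the robot touches nothing.
It fails at once if the red objective is dropped or knocked flying (moves faster than 0.8 m/s, a fall of about 33 mm, while not touched by the fingers) (linear speed of lens_red above 0.8 m/s and contact force between the fingers and lens_red below 0.05 N).
It fails at once if the yellow objective is dropped or knocked flying (moves faster than 0.8 m/s, a fall of about 33 mm, while not touched by the fingers) (linear speed of lens_yellow above 0.8 m/s and contact force between the fingers and lens_yellow below 0.05 N).
It fails at once if the blue objective is dropped or knocked flying (moves faster than 0.8 m/s, a fall of about 33 mm, while not touched by the fingers) (linear speed of lens_blue above 0.8 m/s and contact force between the fingers and lens_blue below 0.05 N).
It also fails if it takes over 96 s, if anything falls off the work surface, if the arm or the gripper's body presses on something with over 40 N, if the wrist force passes 120 N, or if a joint passes its speed limit or range.

### The arm

A 6-joint arm with a two-finger parallel gripper is mounted at the origin on the work surface. World frame = base frame: x ahead of the robot, y to its left, z up, the work surface at z = 0. Lengths are in m, angles in rad, forces in N, time in s.
With the tool pointing down it reaches from about 0.35 to 0.775 m from the base axis. Payload 7.3 kg.
Tool frame: the origin (TCP) lies at the centre of the arm's flange, where the gripper is bolted on; the fingertips stand 178 mm ahead of it and the grasp point (between the pads) lies 159 mm ahead of it (tip_extent is the distance from the TCP to the fingertips, in m); z points along the fingers, y is the line along which they close (so a half turn about z gives the same grasp; the last joint's range is limited). The gripper opens to 92 mm and grips with 3 to 60 N. Pads are 19 mm wide; open, the fingers measure 130 mm over their backs; the gripper's body (75 mm by 190 mm) begins 47 mm behind the grasp point.
Start: joints at [1.127, 0.342, 1.524, -0, 1.275, -0.146], TCP at [0.154, 0.502, 0.405] pointing down, gripper open.
Joint ranges: [-2.53, 2.53], [-0.77, 2.02], [0.04, 2.7], [-1, 4.14], [0.28, 2.66], [-3.11, 3.11]. Speed limits (rad/s): [2.57, 2.57, 3.14, 3.14, 3.14, 3.14].

### API

Orientations are given as [roll, pitch, yaw] about the fixed x, y, z axes, in that order (R = Rz(yaw) Ry(pitch) Rx(roll)).
In Python, from cell import * gives the robot as it stands.
- The arm moves only by the tool arm_command, never from a script. Its arguments are lists of equal length, an entry for each row: "xyz": the shift along the world's x, y, z in mm, a list of three; "spin": the turn about the world's z in degrees. In form: {"xyz": [[tx, ty, tz], ...], "spin": [spin, ...]}. A call has 1 to 20 rows; each row shifts and turns the commanded pose from where the row before left it; what a row does not reach is not made up. A row lasts 1/10 s, in which the tool goes at most 50 mm and 8.59 degrees, less where a joint would pass 70% of its speed; a pose out of reach is approached as far as the arm can. A call with a gripper value outside its range is refused whole. "jaw" is the opening, from -1 (shut) to 1 (fully open), set as the call begins (left out, the last holds). The fingers move at their own pace and stop on an object; "squeeze" is the grip in N (left out, the last holds). Time passes only in rows, so rows that do not move let the fingers close. It gives the time, the measured TCP pose, the force, the opening and the grip force at its end, in the units of the state.
- observe(): the state, without advancing time (a new reading comes with each control period).
- read_camera(name): name is "scene" or "top"; returns a dict with "img" (400x640x3 uint8, red, green, blue), "depth" (400x640 float32, m along the optical axis (not along the pixel's ray), 0 where there is no reading), "fx", "fy", "cx", "cy" (pixels), "world_from_camera" (4x4, takes a point from camera to world coordinates). Camera axes: x right, y up, looking along -z (the intrinsics and any distortion apply to the point x, -y, -z); pixel columns grow to the right and rows downward; lengths in m; the calibration is good to about 2 mm. A picture is of the moment at which its call begins.
- hand_in(): hands the job in; it is judged then, once.
The state is a dict: "time": time; "qpos": joint angles; "qvel": joint speeds; "joint_efforts": joint torques, N m; "tool_pos": TCP position; "tool_rot": TCP orientation; "contact_force": force on the tool from outside, world axes, zero at the start; "torque": the same for the moment, N m; "opening": finger opening in m; "grip_force": force on a finger pad.
Only numpy, scipy, OpenCV 4.12 (cv2) and the standard library are available. Lean on these libraries where they do the work, as an engineer would, in place of code of your own. Each camera call takes 0.05 s, during which the arm holds its last target. There are 200 camera calls.

## Working session

There is one attempt and no reset: what is moved stays moved. The work goes in short steps, Python scripts to look and compute and a tool call to move; the robot and the scene stay as the last step left them, time stands still between calls to the robot, and variables do not carry over. Pictures are saved under pics/ and viewed, at most 14 in all, crops included, and the job is handed in when it is done.

Besides the shell and the picture viewer there is one more tool, called as name(argument=value, ...), one argument or row to a line, values as JSON. arm_command: Moves the arm, as the interface text tells. Its arguments: {"type":"object","properties":{"xyz":{"type":"array","items":{"type":"array","items":{"type":"number"}}},"spin":{"type":"array","items":{"type":"number"}},"jaw":{"type":"number"},"squeeze":{"type":"number"}},"required":["xyz","spin"]}

```bash
ls; mkdir -p pics; python3 - <<'E'
from cell import *
import cv2,numpy as np,pickle
d={}
for n in("top","scene"):
    c=read_camera(n);d[n]=c;cv2.imwrite(f"pics/{n}0.png",c["img"][:,:,::-1]);print(n,c["fx"],c["cx"],c["cy"],np.round(c["world_from_camera"],3).tolist(),[k for k in c])
pickle.dump(d,open("d0.pkl","wb"))
s=observe();print(s)
E
```

```text
pics
top 377.68028523910317 322.0891668228107 208.11588562301114 [[-0.026, 0.995, -0.096, 0.518], [-1.0, -0.025, 0.006, 0.007], [0.003, 0.096, 0.995, 0.872], [0.0, 0.0, 0.0, 1.0]] ['img', 'depth', 'fx', 'fy', 'cx', 'cy', 'world_from_camera']
scene 496.19603088308077 317.92849897517334 198.23289409693277 [[-0.026, -0.692, 0.721, 1.368], [1.0, -0.026, 0.011, -0.014], [0.011, 0.721, 0.692, 0.786], [0.0, 0.0, 0.0, 1.0]] ['img', 'depth', 'fx', 'fy', 'cx', 'cy', 'world_from_camera']
{'time': 0.1, 'qpos': array([ 1.12701073e+00,  3.42651278e-01,  1.52489196e+00, -1.29400555e-05,
        1.27538249e+00, -1.46008234e-01]), 'qvel': array([-0.00151171, -0.00155227, -0.00039799,  0.00087629, -0.00171316,
       -0.00203213]), 'joint_efforts': array([ 2.20057067e-03, -4.31996119e+01, -2.44696659e+01,  7.20899552e-02,
        5.25457738e-02, -2.78156949e-05]), 'tool_pos': array([0.15396992, 0.50179996, 0.40412552]), 'tool_rot': array([-3.14027197e+00, -1.81705361e-04,  2.84381895e+00]), 'contact_force': array([0.11165938, 0.65490263, 0.07121663]), 'torque': array([ 0.0480449 , -0.03010759,  0.02054908]), 'grip_force': 0.0, 'opening': 0.09177984167358516}
```

View pics/top0.png

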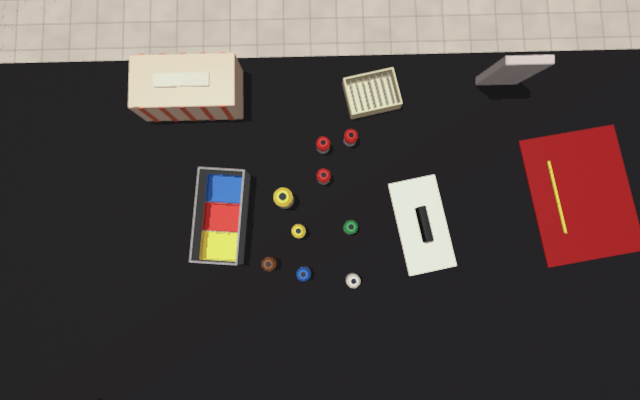

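View pics/scene0.png

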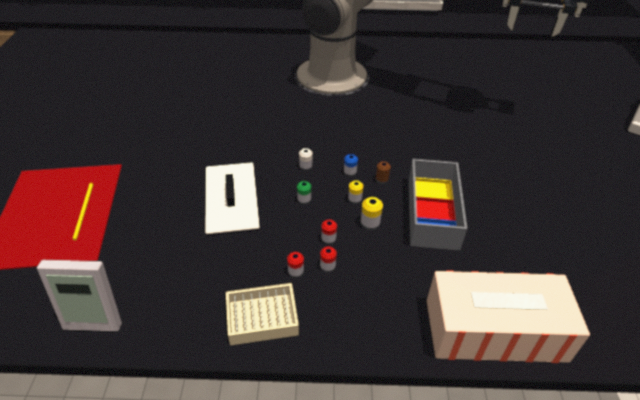

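Top view: three look-alike reds at (323,177), (323,145) and (351,137). The one at (323,177) is lowest in the picture, so nearest the base. The yellows are a large one at (283,198), a small one at (298,231) and a brown one at (268,264), so I choose (298,231). Blue is at (303,274), green (351,227), eyepiece (353,281), the case around (218,216) and the lid around (422,225).

```bash
cat > h.py <<'E'
import cv2,numpy as np,pickle
def ray(c,u,v,z):
    T=c["world_from_camera"];d=T[:3,:3]@np.array([(u-c["cx"])/c["fx"],-(v-c["cy"])/c["fy"],-1.]);o=T[:3,3]
    return o+d*(z-o[2])/d[2]
def cloud(c):
    v,u=np.mgrid[:400,:640];D=c["depth"];p=np.stack([(u-c["cx"])/c["fx"]*D,-(v-c["cy"])/c["fy"]*D,-D],-1)
    T=c["world_from_camera"];return p@T[:3,:3].T+T[:3,3]
def hue(c):return cv2.cvtColor(c["img"],cv2.COLOR_RGB2HSV)
def lenses(c,pts,r=0.03,zlo=0.015):
    """circle centre of everything raised near each xy guess, and its top"""
    P=cloud(c);out=[]
    for x,y in pts:
        m=(np.hypot(P[...,0]-x,P[...,1]-y)<r)&(c["depth"]>0)&(P[...,2]>zlo)
        q=P[m];t=q[q[:,2]>np.percentile(q[:,2],95)-.006]
        (a,b),R=cv2.minEnclosingCircle(t[:,:2].astype(np.float32))
        out.append((a,b,R,np.percentile(q[:,2],95),len(q)))
    return np.array(out)
E
python3 - <<'E'
from h import *
d=pickle.load(open("d0.pkl","rb"));np.set_printoptions(precision=4,suppress=True)
c=d["top"]
N={"red":(323,175),"red2":(323,143),"red3":(351,136),"yel":(298,231),"YEL":(283,197),"brn":(268,264),"blu":(303,274),"grn":(350,227),"eye":(353,281)}
for k,(u,v) in N.items():
    g=ray(c,u,v,.048);s=[lenses(d[n],[g[:2]])[0] for n in d]
    print(k,g[:2],"dist",np.hypot(*g[:2]).round(3),s[0],s[1])
for n in d:
    c=d[n];P=cloud(c);H=hue(c);Z=P[...,2]
    w=(H[...,1]<60)&(H[...,2]>120)&(abs(P[...,1]+.22)<.15)&(abs(P[...,0]-.45)<.12)&(P[...,1]<-.12)
    (k,L,S,C)=cv2.connectedComponentsWithStats(w.astype(np.uint8));i=1+np.argmax(S[1:,4]);q=P[L==i]
    print(n,"lid",cv2.minAreaRect(q[:,:2].astype(np.float32)),np.median(q[:,2]))
    m=(abs(P[...,0]-.47)<.16)&(abs(P[...,1]-.25)<.11)&(Z>.058)&(Z<.072)&(c["depth"]>0)
    k,L,S,C=cv2.connectedComponentsWithStats(m.astype(np.uint8));i=1+np.argmax(S[1:,4]);q=P[L==i];print("rim",cv2.minAreaRect(q[:,:2].astype(np.float32)),np.median(q[:,2]),len(q))
    for nm,lo,hi in(("yel",22,35),("blu",100,125),("red",0,8)):
        m=(abs(P[...,0]-.47)<.16)&(abs(P[...,1]-.25)<.11)&(H[...,0]>=lo)&(H[...,0]<=hi)&(H[...,1]>120)&(H[...,2]>90)&(Z<.03)&(Z>0)
        q=P[m];print(nm,len(q),q.mean(0) if len(q) else 0)
    # handle
    m=(Z>.035)&(abs(P[...,1]+.22)<.1)&(abs(P[...,0]-.46)<.1)&(Z<.06);q=P[m];print("handle",cv2.minAreaRect(q[:,:2].astype(np.float32)),np.median(q[:,2]),len(q))
c=d["top"]["img"][120:300,180:460,::-1];cv2.imwrite("pics/crop.png",cv2.resize(c,(784,504)))
E
```

```text
red [ 0.671  -0.0017] dist 0.671 [  0.6712  -0.0036   0.0144   0.0487 165.    ] [  0.6755  -0.0021   0.0149   0.0504 260.    ]
red2 [ 0.7433 -0.0036] dist 0.743 [  0.7441  -0.0037   0.0141   0.0485 174.    ] [  0.7491  -0.0029   0.0155   0.0495 286.    ]
red3 [ 0.7577 -0.0666] dist 0.761 [  0.7602  -0.0663   0.0143   0.049  173.    ] [  0.7642  -0.0662   0.014    0.0499 290.    ]
yel [0.5488 0.0559] dist 0.552 [  0.549    0.0552   0.0148   0.0491 153.    ] [  0.5536   0.0557   0.014    0.0498 216.    ]
YEL [0.6242 0.0874] dist 0.63 [  0.6229   0.0872   0.0177   0.0668 324.    ] [  0.626    0.0882   0.0177   0.0677 492.    ]
brn [0.4792 0.1221] dist 0.495 [  0.4796   0.1218   0.0142   0.0493 171.    ] [  0.4814   0.1223   0.0151   0.0494 206.    ]
blu [0.4559 0.047 ] dist 0.458 [  0.4556   0.0472   0.0139   0.0487 163.    ] [  0.4602   0.0468   0.0147   0.0495 199.    ]
grn [ 0.5546 -0.0577] dist 0.558 [  0.5543  -0.0603   0.0145   0.0489 155.    ] [  0.5584  -0.0586   0.0145   0.0498 219.    ]
eye [ 0.4382 -0.0603] dist 0.442 [  0.4377  -0.0618   0.0146   0.0489 168.    ] [  0.4436  
[... 344 characters left out ...]
4 [0.6258 0.2266 0.0066]
red 963 [0.5877 0.2361 0.006 ]
handle ((0.5400949120521545, -0.22877804934978485), (0.043414194136857986, 0.0182602908462286), 10.000080108642578) 0.040854290835510565 170
scene lid ((0.5064306259155273, -0.23488253355026245), (0.14752934873104095, 0.11672069132328033), 10.359981536865234) 0.012618868037305164
rim ((0.5577781796455383, 0.23054631054401398), (0.10284754633903503, 0.1504390835762024), 85.00326538085938) 0.06508549698002936 406
yel 729 [0.5125 0.2413 0.0086]
blu 159 [0.6236 0.2294 0.0108]
red 692 [0.5783 0.2359 0.0076]
handle ((0.5400979518890381, -0.2281356155872345), (0.04215243086218834, 0.01598895527422428), 8.775609970092773) 0.04268244932379539 96
```

View pics/crop.png

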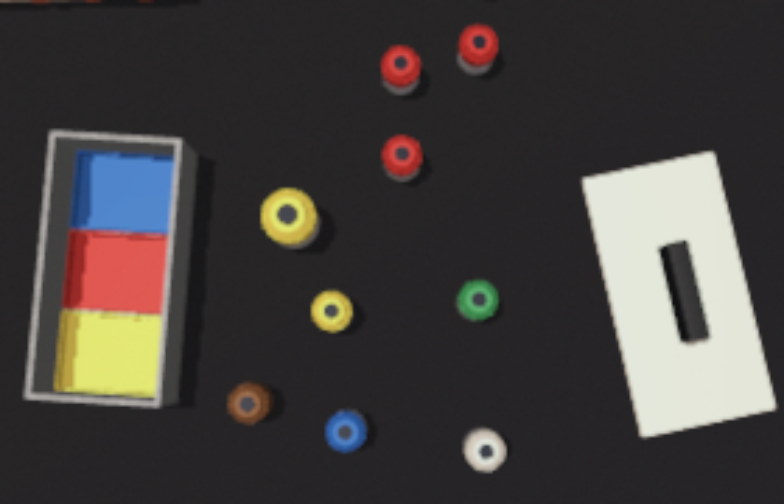

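The crop shows the chosen lenses alone: red at (402,158), small yellow at (331,311), blue at (346,432). The rim and lid windows were clipped in that measurement, so I'll measure both again.

```bash
cat > m.py <<'E'
from h import *
def rect(q,w=None):
    q=q[:,:2].astype(np.float32);(a,b),(w,h),t=cv2.minAreaRect(q)
    if w<h:w,h,t=h,w,t+90
    return np.round([a,b,w,h,(t+90)%180-90],4)
def big(m,P):
    k,L,S,C=cv2.connectedComponentsWithStats(m.astype(np.uint8));return P[L==1+np.argmax(S[1:,4])]
E
python3 - <<'E'
from m import *
d=pickle.load(open("d0.pkl","rb"))
for n in d:
    c=d[n];P=cloud(c);H=hue(c);X,Y,Z=P[...,0],P[...,1],P[...,2]
    q=big((X>.38)&(X<.72)&(Y>.14)&(Y<.36)&(Z>.060)&(Z<.070),P);print(n,"rim",rect(q),np.median(q[:,2]))
    q=big((X>.38)&(X<.70)&(Y<-.12)&(Y>-.36)&(Z>.006)&(H[...,2]>100),P);print("lid",rect(q),np.median(q[:,2]))
    q=big((X>.38)&(X<.70)&(Y<-.12)&(Y>-.36)&(Z>.036)&(Z<.05),P);print("handle",rect(q),np.median(q[:,2]))
E
```

```text
top rim [ 0.5861  0.2275  0.2063  0.1032 -4.9371] 0.06451233660836303
lid [ 0.5579 -0.2259  0.216   0.1129 10.3933] 0.011218119788990899
handle [ 0.5577 -0.2255  0.0793  0.0186 10.5697] 0.04092421641469102
scene rim [ 0.5881  0.2281  0.2114  0.1034 -4.6732] 0.0654227192155849
lid [ 0.5599 -0.225   0.2203  0.1121 10.4039] 0.012736958049285985
handle [ 0.5598 -0.2242  0.0823  0.0177  8.9339] 0.042404415617901814
```

arm_command(
  xyz=[
    [20.2, -30.3, 0],
    [20.2, -30.3, 0],
    [20.2, -30.3, 0],
    [20.2, -30.3, 0],
    [20.2, -30.3, 0],
    [20.2, -30.3, 0],
    [20.2, -30.3, 0],
    [20.2, -30.3, 0],
    [20.2, -30.3, 0],
    [20.2, -30.3, 0],
    [20.2, -30.3, 0],
    [20.2, -30.3, 0],
    [20.2, -30.3, 0],
    [20.2, -30.3, 0],
    [20.2, -30.3, 0],
    [0, 0, -30],
    [0, 0, -30],
    [0, 0, -30],
    [0, 0, -20],
    [0, 0, 0],
  ],
  spin=[0.8, 0.8, 0.8, 0.8, 0.8, 0.8, 0.8, 0.8, 0.8, 0.8, 0.8, 0.8, 0.8, 0.8, 0.8, 0, 0, 0, 0, 0],
  jaw=0.2,
  squeeze=15,
)

```text
time: 2.1
tool_pos: [0.4561, 0.0474, 0.2922]
tool_rot: [-3.142, -0.006, 3.053]
contact_force: [0.8, -0.2, -0.2]
opening: 0.0553
grip_force: 0.0
```

arm_command(
  xyz=[
    [1, 0, -20],
    [0, 0, -20],
    [0, 0, -20],
    [0, 0, -20],
    [0, 0, -10],
    [0, 0, -10],
    [0, 0, 0],
    [0, 0, 0],
  ],
  spin=[0, 0, 0, 0, 0, 0, 0, 0],
)

```text
time: 2.9
tool_pos: [0.4583, 0.0474, 0.1953]
tool_rot: [3.141, 0.001, 3.053]
contact_force: [-0.1, 0.4, 0.0]
opening: 0.0552
grip_force: 0.0
```

arm_command(
  xyz=[
    [0, 0, 0],
    [0, 0, 0],
    [0, 0, 0],
    [0, 0, 0],
    [0, 0, 0],
    [0, 0, 0],
    [0, 0, 0],
    [0, 0, 5],
    [0, 0, 5],
  ],
  spin=[0, 0, 0, 0, 0, 0, 0, 0, 0],
  jaw=-1,
)

```text
time: 3.8
tool_pos: [0.4578, 0.0474, 0.2047]
tool_rot: [3.142, -0.001, 3.053]
contact_force: [-0.1, 0.3, -2.1]
opening: 0.0299
grip_force: 15.0
```

arm_command(
  xyz=[
    [0, 0, 25],
    [0, 0, 25],
    [0, 0, 25],
    [0, 0, 25],
    [24.4, 21.9, 0],
    [24.4, 21.9, 0],
    [24.4, 21.9, 0],
    [24.4, 21.9, 0],
    [24.4, 21.9, 0],
    [24.4, 21.9, 0],
    [24.4, 21.9, 0],
    [24.4, 21.9, 0],
    [0, 0, 0],
    [0, 0, -20],
    [0, 0, -20],
    [0, 0, -20],
    [0, 0, -20],
    [0, 0, -10],
    [0, 0, -5],
    [0, 0, 0],
  ],
  spin=[0, 0, 0, 0, 0, 0, 0, 0, 0, 0, 0, 0, 0, 0, 0, 0, 0, 0, 0, 0],
)

```text
time: 5.8
tool_pos: [0.6531, 0.2223, 0.2096]
tool_rot: [-3.141, -0.001, 3.053]
contact_force: [-0.2, -0.3, -1.0]
opening: 0.0294
grip_force: 15.0
```

arm_command(
  xyz=[
    [0, 0, -2],
    [0, 0, -2],
    [0, 0, -2],
    [0, 0, -1],
    [0, 0, 0],
    [0, 0, 0],
  ],
  spin=[0, 0, 0, 0, 0, 0],
)

```text
time: 6.4
tool_pos: [0.6532, 0.2226, 0.2028]
tool_rot: [3.142, 0.0, 3.053]
contact_force: [0.8, 0.3, -1.8]
opening: 0.0293
grip_force: 15.0
```

arm_command(
  xyz=[
    [0, 0, -1],
    [0, 0, -1],
    [0, 0, 0],
    [0, 0, 0],
  ],
  spin=[0, 0, 0, 0],
)

```text
time: 6.8
tool_pos: [0.6533, 0.2226, 0.2011]
tool_rot: [3.141, 0.0, 3.053]
contact_force: [-0.5, -0.1, 1.7]
opening: 0.0297
grip_force: 15.0
```

arm_command(
  xyz=[
    [0, 0, 0],
    [0, 0, 0],
    [0, 0, 0],
    [0, 0, 0],
    [0, 0, 10],
    [0, 0, 20],
    [0, 0, 25],
    [0, 0, 25],
    [0, 0, 15],
    [0, 0, 0],
  ],
  spin=[0, 0, 0, 0, 0, 0, 0, 0, 0, 0],
  jaw=0.1,
)

```text
time: 7.8
tool_pos: [0.6538, 0.2228, 0.2995]
tool_rot: [3.14, 0.006, 3.053]
contact_force: [0.4, -0.2, 0.5]
opening: 0.0501
grip_force: 0.0
```

arm_command(
  xyz=[
    [2.2, -25, 0],
    [2.2, -25, 0],
    [2.2, -25, 0],
    [2.2, -25, 0],
    [2.2, -25, 0],
    [2.2, -25, 0],
    [2.2, -25, 0],
    [2.2, -25, 0],
    [2.2, -25, 0],
    [0, 0, 0],
    [0, 0, -20],
    [0, 0, -20],
    [0, 0, -20],
    [0, 0, -20],
    [0, 0, -10],
    [0, 0, -10],
    [0, 0, 0],
    [0, 0, 0],
  ],
  spin=[0, 0, 0, 0, 0, 0, 0, 0, 0, 0, 0, 0, 0, 0, 0, 0, 0, 0],
)

```text
time: 9.6
tool_pos: [0.6732, -0.0022, 0.1962]
tool_rot: [3.141, 0.001, 3.053]
contact_force: [0.0, 0.8, 0.1]
opening: 0.0503
grip_force: 0.0
```

arm_command(
  xyz=[
    [0, 0, 0],
    [0, 0, 0],
    [0, 0, 0],
    [0, 0, 0],
    [0, 0, 0],
    [0, 0, 0],
    [0, 0, 0],
    [0, 0, 5],
    [0, 0, 5],
  ],
  spin=[0, 0, 0, 0, 0, 0, 0, 0, 0],
  jaw=-1,
)

```text
time: 10.5
tool_pos: [0.6728, -0.0025, 0.2053]
tool_rot: [-3.142, -0.002, 3.053]
contact_force: [-0.4, -0.5, -1.5]
opening: 0.0294
grip_force: 15.0
```

arm_command(
  xyz=[
    [0, 0, 25],
    [0, 0, 25],
    [0, 0, 25],
    [0, 0, 25],
    [-8.6, 23, 0],
    [-8.6, 23, 0],
    [-8.6, 23, 0],
    [-8.6, 23, 0],
    [-8.6, 23, 0],
    [-8.6, 23, 0],
    [-8.6, 23, 0],
    [-8.6, 23, 0],
    [-8.6, 23, 0],
    [-8.6, 23, 0],
    [0, 0, 0],
    [0, 0, -25],
    [0, 0, -25],
    [0, 0, -20],
    [0, 0, -15],
    [0, 0, -10],
  ],
  spin=[0, 0, 0, 0, 0, 0, 0, 0, 0, 0, 0, 0, 0, 0, 0, 0, 0, 0, 0, 0],
)

```text
time: 12.5
tool_pos: [0.587, 0.2271, 0.2095]
tool_rot: [-3.141, -0.001, 3.053]
contact_force: [-0.1, 0.6, -0.9]
opening: 0.0296
grip_force: 15.0
```

arm_command(
  xyz=[
    [0, 0, -2],
    [0, 0, -2],
    [0, 0, -2],
    [0, 0, -1],
    [0, 0, -1],
    [0, 0, -1],
    [0, 0, 0],
    [0, 0, 0],
  ],
  spin=[0, 0, 0, 0, 0, 0, 0, 0],
)

```text
time: 13.3
tool_pos: [0.5871, 0.2277, 0.2024]
tool_rot: [3.141, 0.001, 3.053]
contact_force: [-1.8, -1.5, 3.4]
opening: 0.0294
grip_force: 15.0
```

arm_command(
  xyz=[
    [0, 0, 0],
    [0, 0, 0],
    [0, 0, 0],
    [0, 0, 0],
    [0, 0, 10],
    [0, 0, 20],
    [0, 0, 25],
    [0, 0, 25],
    [0, 0, 15],
    [0, 0, 0],
  ],
  spin=[0, 0, 0, 0, 0, 0, 0, 0, 0, 0],
  jaw=0.1,
)

```text
time: 14.3
tool_pos: [0.5876, 0.2278, 0.3001]
tool_rot: [3.14, 0.006, 3.053]
contact_force: [-0.5, 0.7, -0.2]
opening: 0.0506
grip_force: 0.0
```

arm_command(
  xyz=[
    [-4, -19, 0],
    [-4, -19, 0],
    [-4, -19, 0],
    [-4, -19, 0],
    [-4, -19, 0],
    [-4, -19, 0],
    [-4, -19, 0],
    [-4, -19, 0],
    [-4, -20, 0],
    [0, 0, 0],
    [0, 0, -20],
    [0, 0, -20],
    [0, 0, -20],
    [0, 0, -20],
    [0, 0, -10],
    [0, 0, -10],
    [0, 0, 0],
    [0, 0, 0],
  ],
  spin=[0, 0, 0, 0, 0, 0, 0, 0, 0, 0, 0, 0, 0, 0, 0, 0, 0, 0],
)

```text
time: 16.1
tool_pos: [0.5513, 0.0558, 0.1971]
tool_rot: [3.141, 0.001, 3.053]
contact_force: [-0.0, 0.3, 0.2]
opening: 0.0508
grip_force: 0.0
```

arm_command(
  xyz=[
    [0, 0, 0],
    [0, 0, 0],
    [0, 0, 0],
    [0, 0, 0],
    [0, 0, 0],
    [0, 0, 0],
    [0, 0, 0],
    [0, 0, 5],
    [0, 0, 5],
  ],
  spin=[0, 0, 0, 0, 0, 0, 0, 0, 0],
  jaw=-1,
)

```text
time: 17.0
tool_pos: [0.5508, 0.0555, 0.2066]
tool_rot: [-3.141, -0.001, 3.053]
contact_force: [-0.6, -0.8, -1.3]
opening: 0.03
grip_force: 15.0
```

arm_command(
  xyz=[
    [0, 0, 25],
    [0, 0, 25],
    [0, 0, 25],
    [0, 0, 25],
    [-3.3, 19.8, 0],
    [-3.3, 19.8, 0],
    [-3.3, 19.8, 0],
    [-3.3, 19.8, 0],
    [-3.3, 19.8, 0],
    [-3.3, 19.8, 0],
    [-3.3, 19.8, 0],
    [-3.3, 19.8, 0],
    [-3.3, 19.8, 0],
    [0, 0, 0],
    [0, 0, 0],
    [0, 0, -25],
    [0, 0, -25],
    [0, 0, -20],
    [0, 0, -15],
    [0, 0, -10],
  ],
  spin=[0, 0, 0, 0, 0, 0, 0, 0, 0, 0, 0, 0, 0, 0, 0, 0, 0, 0, 0, 0],
)

```text
time: 19.0
tool_pos: [0.5213, 0.2327, 0.2105]
tool_rot: [-3.141, -0.002, 3.052]
contact_force: [0.0, -0.2, -0.6]
opening: 0.0292
grip_force: 15.0
```

arm_command(
  xyz=[
    [0, 0, -2],
    [0, 0, -2],
    [0, 0, -2],
    [0, 0, -1],
    [0, 0, -1],
    [0, 0, -1],
    [0, 0, 0],
    [0, 0, 0],
  ],
  spin=[0, 0, 0, 0, 0, 0, 0, 0],
)

```text
time: 19.8
tool_pos: [0.5214, 0.2339, 0.2033]
tool_rot: [3.141, 0.001, 3.053]
contact_force: [-1.3, 0.2, 3.8]
opening: 0.0293
grip_force: 15.0
```

arm_command(
  xyz=[
    [0, 0, 0],
    [0, 0, 0],
    [0, 0, 0],
    [0, 0, 0],
    [0, 0, 10],
    [0, 0, 20],
    [0, 0, 25],
    [0, 0, 25],
    [0, 0, 20],
    [0, 0, 0],
  ],
  spin=[0, 0, 0, 0, 0, 0, 0, 0, 0, 0],
  jaw=0.1,
)

```text
time: 20.8
tool_pos: [0.522, 0.2341, 0.3064]
tool_rot: [3.139, 0.006, 3.053]
contact_force: [0.6, -0.1, -0.7]
opening: 0.0504
grip_force: 0.0
```

arm_command(
  xyz=[
    [2.35, -28.7, 0],
    [2.35, -28.7, 0],
    [2.35, -28.7, 0],
    [2.35, -28.7, 0],
    [2.35, -28.7, 0],
    [2.35, -28.7, 0],
    [2.35, -28.7, 0],
    [2.35, -28.7, 0],
    [2.35, -28.7, 0],
    [2.35, -28.7, 0],
    [2.35, -28.7, 0],
    [2.35, -28.7, 0],
    [2.35, -28.7, 0],
    [2.35, -28.7, 0],
    [2.35, -28.7, 0],
    [2.35, -28.7, 0],
    [0, 0, 0],
    [0, 0, 0],
  ],
  spin=[0.97, 0.97, 0.97, 0.97, 0.97, 0.97, 0.97, 0.97, 0.97, 0.97, 0.97, 0.97, 0.97, 0.97, 0.97, 0.97, 0, 0],
)

```text
time: 22.6
tool_pos: [0.5586, -0.2256, 0.3019]
tool_rot: [3.14, -0.001, -2.961]
contact_force: [0.4, -0.1, -0.8]
opening: 0.05
grip_force: 0.0
```

```bash
python3 - <<'E'
from cell import *
from m import *
for n in("top","scene"):
    c=read_camera(n)
    if n=="top":cv2.imwrite("pics/after.png",cv2.resize(c["img"][120:300,180:460,::-1],(784,504)))
    print(n,np.round(lenses(c,[(.653,.2225),(.587,.228),(.521,.2335)],.025,.03),4))
    P=cloud(c);X,Y,Z=P[...,0],P[...,1],P[...,2]
E
```

```text
top [[6.495e-01 2.205e-01 1.360e-02 5.520e-02 1.690e+02]
 [5.860e-01 2.262e-01 1.360e-02 5.490e-02 1.720e+02]
 [5.192e-01 2.317e-01 1.510e-02 5.440e-02 1.760e+02]]
scene [[6.527e-01 2.218e-01 1.470e-02 5.580e-02 1.480e+02]
 [5.881e-01 2.245e-01 1.440e-02 5.630e-02 1.960e+02]
 [5.225e-01 2.316e-01 1.410e-02 5.550e-02 1.780e+02]]
```

View pics/after.png

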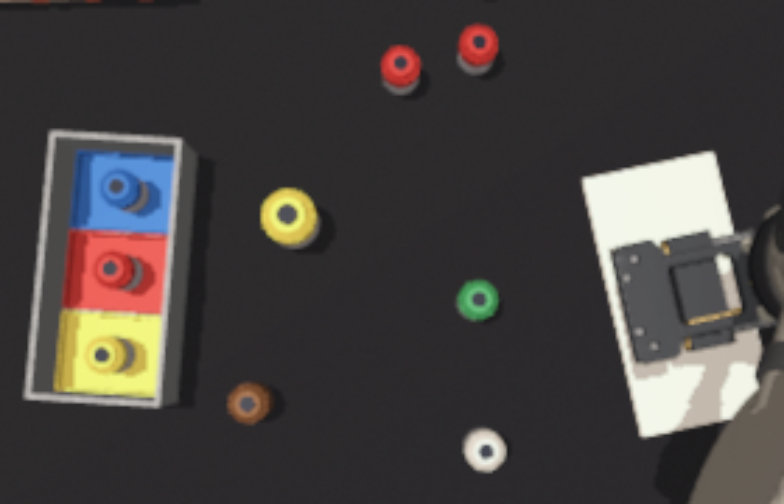

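All three objectives stand upright in their own trays: blue (122,189), red (118,271), yellow (108,355). Green (478,299) and the eyepiece (485,450) have not moved. Next is the lid.

arm_command(
  xyz=[
    [0, 0, -25],
    [0, 0, -25],
    [0, 0, -25],
    [0, 0, -15],
    [0, 0, -10],
    [0, 0, -6],
    [0, 0, 0],
    [0, 0, 0],
  ],
  spin=[0, 0, 0, 0, 0, 0, 0, 0],
)

```text
time: 23.5
tool_pos: [0.5592, -0.2253, 0.1975]
tool_rot: [-3.141, 0.001, -2.959]
contact_force: [0.7, 0.8, 0.7]
opening: 0.0505
grip_force: 0.0
```

arm_command(
  xyz=[
    [0, 0, 0],
    [0, 0, 0],
    [0, 0, 0],
    [0, 0, 0],
    [0, 0, 0],
    [0, 0, 0],
    [0, 0, 0],
    [0, 0, 0],
    [0, 0, 5],
    [0, 0, 10],
    [0, 0, 0],
  ],
  spin=[0, 0, 0, 0, 0, 0, 0, 0, 0, 0, 0],
  jaw=-1,
  squeeze=40,
)

```text
time: 24.6
tool_pos: [0.5594, -0.2257, 0.2132]
tool_rot: [-3.14, 0.002, -2.959]
contact_force: [-0.4, -0.3, -3.4]
opening: 0.0181
grip_force: 40.0
```

arm_command(
  xyz=[
    [0, 0, 15],
    [0, 0, 20],
    [0, 0, 20],
    [0, 0, 20],
    [0, 0, 20],
    [0, 0, 15],
    [0, 0, 10],
    [0, 0, 0],
  ],
  spin=[0, 0, 0, 0, 0, 0, 0, 0],
)

```text
time: 25.4
tool_pos: [0.5591, -0.2255, 0.3331]
tool_rot: [-3.14, 0.002, -2.959]
contact_force: [0.2, 0.1, -3.0]
opening: 0.0178
grip_force: 40.0
```

arm_command(
  xyz=[
    [1.4, 22.7, 0],
    [1.4, 22.7, 0],
    [1.4, 22.7, 0],
    [1.4, 22.7, 0],
    [1.4, 22.7, 0],
    [1.4, 22.7, 0],
    [1.4, 22.7, 0],
    [1.4, 22.7, 0],
    [1.4, 22.7, 0],
    [1.4, 22.7, 0],
    [1.4, 22.7, 0],
    [1.4, 22.7, 0],
    [1.4, 22.7, 0],
    [1.4, 22.7, 0],
    [1.4, 22.7, 0],
    [1.4, 22.7, 0],
    [1.4, 22.7, 0],
    [1.4, 22.7, 0],
    [1.4, 22.7, 0],
    [1.4, 22.7, 0],
  ],
  spin=[-0.765, -0.765, -0.765, -0.765, -0.765, -0.765, -0.765, -0.765, -0.765, -0.765, -0.765, -0.765, -0.765, -0.765, -0.765, -0.765, -0.765, -0.765, -0.765, -0.765],
)

```text
time: 27.4
tool_pos: [0.5867, 0.2295, 0.3303]
tool_rot: [-3.141, -0.002, 3.056]
contact_force: [1.2, -0.7, -3.3]
opening: 0.0178
grip_force: 40.0
```

arm_command(
  xyz=[
    [0, 0, 0],
    [0, 0, -20],
    [0, 0, -15],
    [0, 0, -10],
    [0, 0, 0],
    [0, 0, 0],
  ],
  spin=[0, 0, 0, 0, 0, 0],
)

```text
time: 28.0
tool_pos: [0.5871, 0.2283, 0.2868]
tool_rot: [-3.142, -0.0, 3.057]
contact_force: [-0.1, 0.5, -2.0]
opening: 0.0177
grip_force: 40.0
```

```bash
python3 - <<'E'
from cell import *
from m import *
print(observe()["tool_pos"])
for n in("top","scene"):
    c=read_camera(n)
    cv2.imwrite(f"pics/lid_{n}.png",c["img"][:,:,::-1])
    P=cloud(c);H=hue(c);X,Y,Z=P[...,0],P[...,1],P[...,2]
    q=big((X>.42)&(X<.75)&(Y>.12)&(Y<.36)&(Z>.085)&(Z<.125)&(H[...,2]>100)&(H[...,1]<70),P);print(rect(q),np.percentile(q[:,2],[5,50,95]))
    A=np.c_[q[:,:2],np.ones(len(q))];print(np.linalg.lstsq(A,q[:,2],rcond=None)[0])
E
```

```text
[0.58710018 0.2282904  0.28677065]
[5.16700e-01 2.26500e-01 1.01400e-01 7.88000e-02 8.71415e+01] [0.09868971 0.10087417 0.10320413]
[ 0.00582644 -0.0004761   0.09804619]
[ 0.6029  0.2264  0.1906  0.1127 -4.9251] [0.10042759 0.10273484 0.10513165]
[-0.00449216  0.00167987  0.10544199]
```

View pics/lid_scene.png

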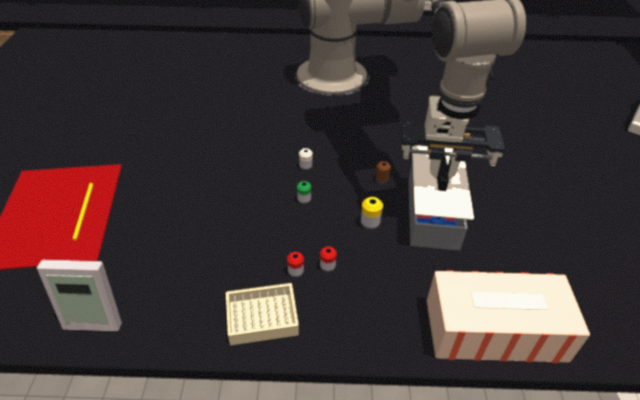

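The scene view shows the lid held level above the case at about (440,195), lined up with it. Lowering.

arm_command(
  xyz=[
    [0, 0, -6],
    [0, 0, -6],
    [0, 0, -6],
    [0, 0, -4],
    [0, 0, -3],
    [0, 0, -1],
    [0, 0, -1],
    [0, 0, -1],
    [0, 0, 0],
    [0, 0, 0],
  ],
  spin=[0, 0, 0, 0, 0, 0, 0, 0, 0, 0],
)

```text
time: 29.1
tool_pos: [0.5869, 0.2286, 0.2589]
tool_rot: [3.141, 0.0, 3.057]
contact_force: [0.8, -0.6, -3.7]
opening: 0.0176
grip_force: 40.0
```

arm_command(
  xyz=[
    [0, 0, -1],
    [0, 0, -1],
    [0, 0, 0],
    [0, 0, 0],
  ],
  spin=[0, 0, 0, 0],
)

```text
time: 29.5
tool_pos: [0.5869, 0.2286, 0.2569]
tool_rot: [3.141, 0.0, 3.057]
contact_force: [-0.1, 0.2, -0.6]
opening: 0.0174
grip_force: 40.0
```

arm_command(
  xyz=[
    [0, 0, -0.7],
    [0, 0, 0],
    [0, 0, 0],
  ],
  spin=[0, 0, 0],
)

```text
time: 29.8
tool_pos: [0.5869, 0.2286, 0.2569]
tool_rot: [3.141, 0.001, 3.057]
contact_force: [-2.9, -1.4, 5.6]
opening: 0.0175
grip_force: 40.0
```

arm_command(
  xyz=[
    [0, 0, 0],
    [0, 0, 0],
    [0, 0, 0],
    [0, 0, 0],
    [0, 0, 0],
    [0, 0, 10],
    [0, 0, 20],
    [0, 0, 25],
    [0, 0, 25],
    [0, 0, 20],
    [-10, -25, 0],
    [-10, -25, 0],
    [-10, -25, 0],
    [-10, -25, 0],
    [-10, -25, 0],
    [-10, -25, 0],
    [-10, -25, 0],
    [-10, -25, 0],
    [0, 0, 0],
    [0, 0, 0],
  ],
  spin=[0, 0, 0, 0, 0, 0, 0, 0, 0, 0, 0, 0, 0, 0, 0, 0, 0, 0, 0, 0],
  jaw=0.1,
)

```text
time: 31.8
tool_pos: [0.507, 0.0284, 0.3568]
tool_rot: [3.141, 0.001, 3.056]
contact_force: [-0.7, -0.2, 0.1]
opening: 0.0505
grip_force: 0.0
```

```bash
python3 - <<'E'
from cell import *
from m import *
for n in("top","scene"):
    c=read_camera(n)
    if n=="scene":cv2.imwrite(f"pics/end_{n}.png",c["img"][:,:,::-1])
    P=cloud(c);H=hue(c);X,Y,Z=P[...,0],P[...,1],P[...,2]
    q=big((X>.42)&(X<.75)&(Y>.12)&(Y<.36)&(Z>.055)&(Z<.095)&(H[...,2]>100)&(H[...,1]<70),P);print(rect(q),np.percentile(q[:,2],[5,50,95]))
    A=np.c_[q[:,:2],np.ones(len(q))];print(np.linalg.lstsq(A,q[:,2],rcond=None)[0])
    print(np.round(lenses(c,[(.556,-.059),(.44,-.061)]),4))
E
```

```text
[ 0.5867  0.2272  0.2164  0.1126 -5.0095] [0.06864967 0.07090641 0.07328023]
[-0.00166223 -0.00249395  0.07252661]Traceback (most recent call last):
  File "<stdin>", line 9, in <module>
  File "h.py", line 14, in lenses
    q=P[m];t=q[q[:,2]>np.percentile(q[:,2],95)-.006]
                      ~~~~~~~~~~~~~^^^^^^^^^^^
    return _quantile_unchecked(
        a, q, axis, out, overwrite_input, method, keepdims, weights)
    return _ureduce(a,
                    func=_quantile_ureduce_func,
    ...<5 lines>...
                    overwrite_input=overwrite_input,
                    method=method)
    r = func(a, **kwargs)
    result = _quantile(arr,
                       quantiles=q,
    ...<2 lines>...
                       out=out,
                       weights=wgt)
    slices_having_nans = np.isnan(arr[-1, ...])
                                  ~~~^^^^^^^^^
IndexError: index -1 is out of bounds for axis 0 with size 0
```

The lid is level and centred, with its top at 71 mm against 72 mm expected. The lens check failed only because the arm was hiding that spot. Green and the eyepiece were seen standing in the last scene picture, and the tool has stayed well above them since.

```bash
python3 - <<'E'
from cell import *
from h import *
print(np.round(lenses(read_camera("scene"),[(.556,-.059),(.44,-.061)]),4))
print(hand_in())
E
```

```text
[[ 5.320e-01 -5.480e-02  1.380e-02  2.877e-01  4.180e+02]
 [ 4.491e-01 -5.910e-02  2.100e-02  5.070e-02  2.070e+02]]
the job is handed in; nothing more can be done
None
```

I handed the job in: the red, yellow and blue objectives stand in their own trays and the lid is flat and centred on the case. The final camera check of the green objective and the eyepiece was spoiled by the arm; both were standing where they started in the last clear picture, and the hand-in returned no verdict.

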